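# Blow out a casting flask on the sprung air stand

### The arm

A 6-joint arm with a two-finger parallel gripper is mounted at the origin on a cart in front of the work surface, level with it; the furniture and walls round the work are solid. World frame = base frame: x ahead of the robot, y to its left, z up, the work surface at z = 0. Lengths are in m, angles in rad, forces in N, time in s.
With the tool pointing down it reaches from about 0.375 to 0.9 m from the base axis. Payload 3.1 kg.
Tool frame: the origin (TCP) lies on the centre line of the jaws, within the pads' length; the fingertips stand 8 mm ahead of it and the grasp point (between the pads) lies 11 mm behind it; z points along the fingers, y is the line along which they close (so a half turn about z gives the same grasp; the last joint's range is limited). The gripper opens to 87 mm and grips with 3 to 60 N. Pads are 19 mm wide; open, the fingers measure 117 mm over their backs; the gripper's body (75 mm by 190 mm) begins 51 mm behind the grasp point.
Start: joints at [-1.448, 0.527, 1.433, -0, 1.181, -0.178], TCP at [0.185, -0.597, 0.231] pointing down, gripper open.
Joint ranges: [-3.08, 3.08], [-0.75, 2.2], [0.22, 2.44], [-1.43, 4.57], [0, 2.65], [-2.85, 2.85]. Speed limits (rad/s): [2.79, 2.79, 3.14, 3.14, 3.14, 3.14].

### API

Orientations are given as a unit quaternion [x, y, z, w].
In Python, from rig import robot gives the robot as it stands. The module is installed in compiled form; this text tells all that it offers.
- The arm moves only by the tool send_rows, never from a script. Its argument "increments" is one flat list of numbers, 7 for each row, row after row: the turn, a rotation vector about the world's x, y, z in rad, then the shift along the world's x, y, z in cm, then the opening, from 0 (shut) to 1 (fully open). A call has 1 to 20 rows; each row shifts and turns the commanded pose from where the row before left it; what a row does not reach is not made up. A row lasts 1/12 s, in which the tool goes at most 41.7 mm and 7.16 degrees, less where a joint would pass 70% of its speed; a pose out of reach is approached as far as the arm can. A call is refused whole if a number of a shift passes 4.17 or a number of a turn 0.125, either way. A call with a gripper value outside its range is refused whole. The fingers move at their own pace and stop on an object; "newtons" is the grip in N (left out, the last holds). Time passes only in rows, so rows that do not move let the fingers close. It gives the time, the measured TCP pose, the force, the opening and the grip force at its end, in the units of the state.
- robot.get_obs(): the state, without advancing time (a new reading comes with each control period).
- robot.camera(name): name is "side" or "top"; returns a dict with "image" (480x640x3 uint8, red, green, blue), "range_z" (480x640 float32, m along the optical axis (not along the pixel's ray), 0 where there is no reading), "fx", "fy", "cx", "cy" (pixels), "dist_coeffs" ([k1, k2, p1, p2, k3] as OpenCV has them; the pictures are not rectified), "R" (3x3) and "t" (3): a world point X has camera coordinates R X + t. Camera axes: x right, y down, z forward; pixel columns grow to the right and rows downward; lengths in m; the calibration is good to about 2 mm. A picture is of the moment at which its call begins.
- robot.hand_in(): hands the job in; it is judged then, once.
The state is a dict: "time": time; "q": joint angles; "joint_velocities": joint speeds; "joint_torque": joint torques, N m; "position": TCP position; "tool_rot": TCP orientation; "ft_force": force on the tool from outside, world axes, zero at the start; "moment": the same for the moment, N m; "grip_width": finger opening in m; "grip_force": force on a finger pad.
Only numpy, scipy, OpenCV 4.12 (cv2) and the standard library are available. Lean on these libraries where they do the work, as an engineer would, in place of code of your own. Each camera call takes 0.05 s, during which the arm holds its last target. There are 200 camera calls.

### The job

The plaster in the casting flasks has set: lift the narrower of the two flasks up out of its black rubber base and set it, the same way up, in the sprung ring of the air blow-off stand, so that the air can clear loose crumbs out of its pouring basin underneath. The air blows only while the ring is down, so press the flask fully down against the springs and finish while still holding it down there. Keep the flask upright all the way, or crumbs fall into the mould, and leave the wider flask standing in its own base.

Things in the scene. Friction and masses are not known exactly. Their poses are not given: they have to be found in the camera images.
- flask_narrow: the narrower flask: plain steel tube, 50 mm diameter (52 mm over the rolled edge in the top 5 mm), 70 mm high, filled with set white plaster, about 0.3 kg. Round, so any gripping direction will do. Its underside has a cone-shaped pouring basin 32 mm wide and 18 mm deep in the middle. Origin at the centre of its underside, z up along its axis.
- flask_wide: the wider flask, not to be disturbed: the same kind of steel tube, 66 mm diameter, 76 mm high, standing in its own rubber base. Origin at the centre of its underside, z up.
- base_narrow: the round black rubber base in which the narrower flask stands at the start: 70 mm diameter, 20 mm high, loose on the bench, about 0.4 kg. Its open cavity is 14 mm deep (floor 6 mm above the bench) and loose round the flask by about 1.7 mm, with a cone in the middle that stands up into the pouring basin. Origin at the centre of its underside.
- base_wide: the round black rubber base under the wider flask: 86 mm diameter, 20 mm high, loose. Origin at the centre of its underside.
- stand: the air blow-off stand, fixed to the bench: round grey plate 110 mm wide, a fixed pointed brass jet in the middle, and round it a sprung aluminium ring riding on three posts with coil springs, 40 mm from the axis (nuts end 53 mm above the bench). On its +x side a brass valve and air pipe reach 74 mm from the axis, 29 mm high. Origin on the ring's axis at bench height, z up.
- ring_seat (a point): centre of the sprung ring's seat, the flat face on which the flask's underside comes to rest; it moves with the ring, 47 mm above the bench with the ring up and 35 mm with it down. Round the seat stands a lip 13 mm high: straight for the lowest 5 mm (53 mm inner diameter), then flaring to about 64 mm at its top, so it leads the flask in.
- stand_ring (a joint): how far the sprung ring is pressed down, m: 0 = up (the springs hold it there, even under the flask's own weight), 0.012 = fully down on its stop. With the flask in it, it takes some 2 N to start it moving and some 13 N to hold it fully down.
Not all that is in view belongs to the job. Leave any turquoise or yellow look-alike of the base_narrow alone.

How it is judged:
By the outcome, as a careful person would: the job done as asked, in the order asked, and still so for the second after the job is handed in, while the arm keeps its last pose, push and grip.
It also fails if it takes over 42 s, if anything falls off the work surface, if the arm or the gripper's body presses on something with over 40 N, if the wrist force passes 120 N, or if a joint passes its speed limit or range.

## Working session

There is one attempt and no reset: what is moved stays moved. The work goes in short steps, Python scripts to look and compute and a tool call to move; the robot and the scene stay as the last step left them, time stands still between calls to the robot, and variables do not carry over. Pictures are saved under pics/ and viewed, at most 10 in all, crops included, and the job is handed in when it is done.

Besides the shell and the picture viewer there is one more tool, called after ">>>" as a command line: name --argument value ..., lists and objects as JSON in quotes. send_rows: Moves the arm, as the interface text tells. Its arguments: {"type":"object","properties":{"increments":{"type":"array"},"newtons":{"type":"number"}},"required":["increments"]}

```bash
mkdir -p pics; cat > h.py <<'E'
import numpy as np, cv2
from rig import robot
def snap(n):
    c=robot.camera(n); np.savez(''+n+'.npz',**c); return c
def cloud(c):
    K=np.array([[c['fx'],0,c['cx']],[0,c['fy'],c['cy']],[0,0,1.]])
    v,u=np.mgrid[:480,:640]; p=np.stack([u,v],-1).reshape(-1,1,2).astype(float)
    n=cv2.undistortPoints(p,K,np.array(c['dist_coeffs'])).reshape(480,640,2)
    z=c['range_z'][...,None]; P=np.concatenate([n*z,z],-1)
    W=(P-c['t'])@np.array(c['R']); W[c['range_z']==0]=np.nan
    return W
E
python3 - <<'E'
from h import *
for n in('top','side'):
    c=snap(n); cv2.imwrite(f'pics/{n}0.png',c['image'][...,::-1]); print(n,-np.array(c['R']).T@c['t'])
print(robot.get_obs())
E
```

```text
top [ 0.24678142 -0.12095938  1.18273883]
side [ 0.15754219 -1.02008841  0.4613788 ]
{'time': 0.1, 'q': array([-1.44848290e+00,  5.28373946e-01,  1.43372527e+00, -3.33527050e-06,
        1.18143227e+00, -1.78541993e-01]), 'joint_velocities': array([-0.00078918, -0.00270334, -0.00273205,  0.00053525, -0.00046801,
        0.00162122]), 'joint_torque': array([-6.11711539e-05, -4.40984130e+01, -1.77150875e+01,  6.35481323e-02,
        5.33985137e-02, -4.27766690e-05]), 'position': array([ 0.18513525, -0.59629391,  0.22968459]), 'tool_rot': array([ 9.88706512e-01,  1.49861583e-01,  2.57092075e-05, -9.69074571e-04]), 'ft_force': array([-1.0433547 , -0.19684   , -0.58948951]), 'moment': array([-0.01932288,  0.0297613 , -0.08936571]), 'grip_force': 0.0, 'grip_width': 0.08767690054651477}
```

View pics/top0.png

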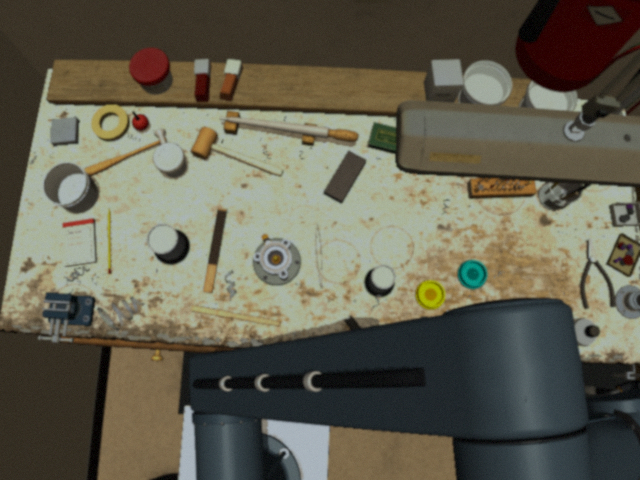

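View pics/side0.png

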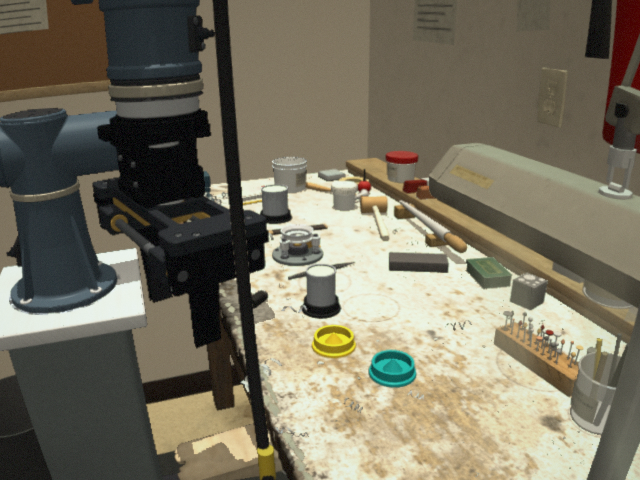

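Top view: the candidates for the narrow flask are (380,280) on a black base and (167,243) on a black base. The cans at (172,158) and (73,190) are plain, without a base. The base look-alikes are yellow at (430,294) and turquoise at (472,274). The stand is at (276,258). Next I'll measure the diameters and take a close crop.

```bash
cat >> h.py <<'E'
from scipy.optimize import least_squares
def fit(xy):
    r=least_squares(lambda p:np.hypot(*(xy-p[:2]).T)-p[2],[*xy.mean(0),.03],loss='soft_l1',f_scale=.001); return r.x
E
python3 - <<'E'
from h import *
D={n:dict(np.load(n+'.npz')) for n in('top','side')}
W={n:cloud(D[n]) for n in D}
for name,(u,v),s in(('A',(380,280),28),('B',(167,243),32),('stand',(276,258),32)):
    P=W['top'][v-s:v+s,u-s:u+s].reshape(-1,3); P=P[~np.isnan(P[:,0])]
    zt=np.percentile(P[:,2],98.); 
    T=P[P[:,2]>zt-.008]; c=T[:,:2].mean(0)
    print(name,'n',len(P),'ztop',zt,'mean',c,'ext',np.ptp(T[:,:2],0),'area-d',len(T),'bench z',np.percentile(P[:,2],[2,10,50]))
    S=W['side'].reshape(-1,3); S=S[~np.isnan(S[:,0])]; S=S[np.hypot(*(S[:,:2]-c).T)<.08]
    for lo,hi in((-.01,.004),(.006,.018),(.025,.04),(.04,.06),(.06,.085)):
        Q=S[(S[:,2]>lo)&(S[:,2]<hi)]
        if len(Q)>15: print('  side',lo,hi,len(Q),fit(Q[:,:2]).round(4),Q.max(0).round(3),Q.min(0).round(3))
im=D['top']['image']
a=cv2.resize(im[215:315,235:415],None,fx=4,fy=4,interpolation=2)
b=cv2.resize(im[215:270,140:195],None,fx=3,fy=3)
cv2.imwrite('pics/crop.png',a[...,::-1])
# tall stuff over bench
w=W['top'];m=(w[...,2]>.1)&(w[...,0]<.75)
for v in range(60,300,20): print(v,[(u,*w[v,u].round(2)) for u in range(20,640,60) if m[v,u]])
ws=W['side']; print('cable',ws[[50,150,250,350,400],[223,230,237,247,253]].round(3))
E
```

```text
A n 3125 ztop 0.0765168280435505 mean [ 0.44202452 -0.25652059] ext [0.05120398 0.04989153] area-d 455 bench z [-0.00440053 -0.00232317  0.0013435 ]
  side -0.01 0.004 2101 [ 0.4445 -0.2498  0.0624] [ 0.522 -0.177  0.004] [ 0.362 -0.333 -0.002]
  side 0.006 0.018 283 [ 0.4441 -0.253   0.0345] [ 0.477 -0.238  0.018] [ 0.379 -0.293  0.006]
  side 0.025 0.04 227 [ 0.444  -0.257   0.0249] [ 0.465 -0.251  0.04 ] [ 0.418 -0.284  0.025]
  side 0.04 0.06 308 [ 0.4442 -0.2569  0.0249] [ 0.465 -0.253  0.06 ] [ 0.419 -0.286  0.04 ]
  side 0.06 0.085 563 [ 0.4431 -0.2594  0.0225] [ 0.47  -0.231  0.078] [ 0.418 -0.284  0.06 ]
B n 4082 ztop 0.08262788754215439 mean [0.4997181  0.22525999] ext [0.06710841 0.06725378] area-d 735 bench z [-0.00389308 -0.0019154   0.00194241]
  side -0.01 0.004 319 [0.5039 0.2357 0.0646] [0.579 0.302 0.004] [ 0.462  0.151 -0.003]
  side 0.006 0.018 134 [0.5022 0.2242 0.0382] [0.538 0.25  0.018] [0.463 0.18  0.006]
  side 0.025 0.04 144 [0.5009 0.2236 0.0322] [0.53  0.231 0.04 ] [0.468 0.186 0.025]
  side 0.04 0.06 198 [0.5019 0.2242 0.0328] [0.53  0.229 0.06 ] [0.467 
[... 1131 characters left out ...]
float64(-0.45), np.float64(0.28)), (560, np.float64(0.69), np.float64(-0.57), np.float64(0.28)), (620, np.float64(0.69), np.float64(-0.69), np.float64(0.28))]
160 [(440, np.float64(0.65), np.float64(-0.34), np.float64(0.24)), (500, np.float64(0.65), np.float64(-0.46), np.float64(0.25)), (560, np.float64(0.66), np.float64(-0.58), np.float64(0.25)), (620, np.float64(0.66), np.float64(-0.7), np.float64(0.26))]
180 [(560, np.float64(0.63), np.float64(-0.6), np.float64(0.21)), (620, np.float64(0.63), np.float64(-0.71), np.float64(0.23))]
200 []
220 []
240 []
260 []
280 []
cable [[ 0.222 -0.678  0.45 ]
 [ 0.221 -0.688  0.388]
 [ 0.22  -0.696  0.323]
 [ 0.218 -0.712  0.253]
 [ 0.217 -0.721  0.217]]
```

View pics/crop.png

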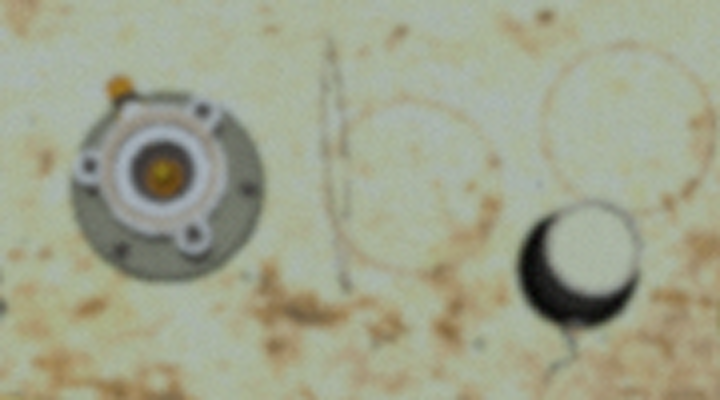

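The crop shows the flask at top-image (380,280), on a black base, with the stand at (276,258) and its valve up-left at (265,237). Flask A is 50 mm across with its top at 76 mm, so it is flask_narrow, at about (0.4435, -0.257). Flask B is 66 mm across and stays where it is. I'm approaching A now.

>>> send_rows --increments '[0, 0, 0, 1.85, 2.42, -0.6, 1, 0, 0, 0, 1.85, 2.42, -0.6, 1, 0, 0, 0, 1.85, 2.42, -0.6, 1, 0, 0, 0, 1.85, 2.42, -0.6, 1, 0, 0, 0, 1.85, 2.42, -0.6, 1, 0, 0, 0, 1.85, 2.42, -0.6, 1, 0, 0, 0, 1.85, 2.42, -0.6, 1, 0, 0, 0, 1.85, 2.42, -0.6, 1, 0, 0, 0, 1.85, 2.42, -0.6, 1, 0, 0, 0, 1.85, 2.42, -0.6, 1, 0, 0, 0, 1.85, 2.42, -0.6, 1, 0, 0, 0, 1.85, 2.42, -0.6, 1, 0, 0, 0, 1.85, 2.42, -0.6, 1, 0, 0, 0, 1.85, 2.42, -0.6, 1, 0, 0, 0, 0, 0, 0, 1, 0, 0, 0, 0, 0, 0, 1, 0, 0, 0, 0, 0, 0, 1]' --newtons 25

```text
time: 1.52
position: [0.4441, -0.2582, 0.1464]
tool_rot: [0.989, 0.15, -0.0, 0.0]
ft_force: [0.1, -0.0, 0.6]
grip_width: 0.0871
grip_force: 0.0
```

>>> send_rows --increments '[0, 0, 0, 0, 0.1, -1.5, 1, 0, 0, 0, 0, 0, -1.5, 1, 0, 0, 0, 0, 0, -1.5, 1, 0, 0, 0, 0, 0, -1.5, 1, 0, 0, 0, 0, 0, -1.5, 1, 0, 0, 0, 0, 0, -1.5, 1, 0, 0, 0, 0, 0, -1.0, 1, 0, 0, 0, 0, 0, -0.6, 1, 0, 0, 0, 0, 0, 0, 1, 0, 0, 0, 0, 0, 0, 1]'

```text
time: 2.35
position: [0.4441, -0.2577, 0.0406]
tool_rot: [0.989, 0.149, 0.0, 0.0]
ft_force: [-0.8, -0.5, 0.1]
grip_width: 0.087
grip_force: 0.0
```

```bash
python3 - <<'E'
from h import *
c=snap('side'); cv2.imwrite('pics/s1.png',cv2.resize(c['image'][180:340,220:440],None,fx=3,fy=3)[...,::-1]); o=robot.get_obs(); print(o['position'],o['ft_force'],o['time'])
E
```

```text
[ 0.44438404 -0.25773761  0.04102777] [-0.46262383 -0.46386147 -0.13102162] 2.4
```

View pics/s1.png

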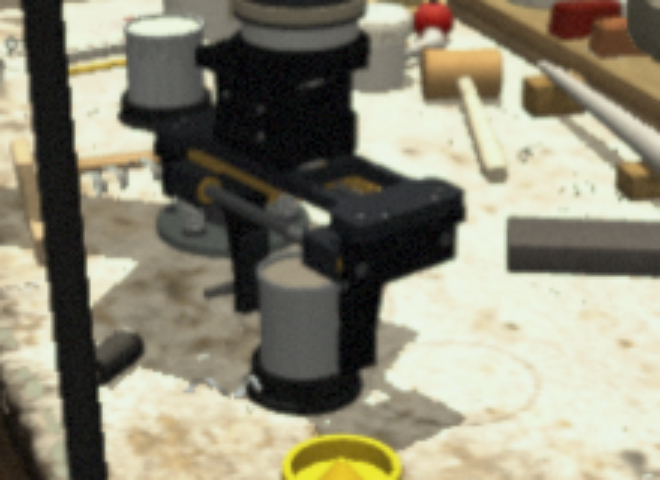

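The side crop shows the fingers straddling the narrow flask (fingers at crop (245,265) and (360,310)) and clear of its black base. I'm closing on it and then lifting.

>>> send_rows --increments '[0, 0, 0, 0, 0, 0, 0.5, 0, 0, 0, 0, 0, 0, 0.5, 0, 0, 0, 0, 0, 0, 0.4, 0, 0, 0, 0, 0, 0, 0.3, 0, 0, 0, 0, 0, 0, 0, 0, 0, 0, 0, 0, 0, 0, 0, 0, 0, 0, 0, 0, 0, 0, 0, 0, 0, 0, 0, 0, 0, 0, 0, 0, 0, 0, 0]' --newtons 45

```text
time: 3.15
position: [0.4444, -0.2573, 0.0407]
tool_rot: [0.989, 0.15, 0.0, 0.0]
ft_force: [0.8, -0.8, 0.6]
grip_width: 0.0492
grip_force: 45.0
```

>>> send_rows --increments '[0, 0, 0, 0, 0, 0.3, 0, 0, 0, 0, 0, 0, 0.4, 0, 0, 0, 0, 0, 0, 0.5, 0, 0, 0, 0, 0, 0, 0.8, 0, 0, 0, 0, 0, 0, 1.5, 0, 0, 0, 0, 0, 0, 2, 0, 0, 0, 0, 0, 0, 2, 0, 0, 0, 0, 0, 0, 2, 0, 0, 0, 0, 0, 0, 1.5, 0, 0, 0, 0, 0, 0, 0, 0, 0, 0, 0, 0, 0, 0, 0]'

```text
time: 4.07
position: [0.4444, -0.2572, 0.1515]
tool_rot: [0.989, 0.15, 0.001, 0.001]
ft_force: [0.4, -0.4, -3.4]
grip_width: 0.0494
grip_force: 45.0
```

```bash
python3 - <<'E'
from h import *
c=snap('side'); cv2.imwrite('pics/s2.png',cv2.resize(c['image'][130:340,180:440],None,fx=3,fy=2.8)[...,::-1]); o=robot.get_obs(); p=o['position'];print(p,o['ft_force'],o['moment'],o['grip_width'],o['time'])
W=cloud(c).reshape(-1,3); W=W[~np.isnan(W[:,0])]; d=W-p
# flask side points seen by camera, below fingertips
for lo,hi in((-.034,-.022),(-.022,-.012),(-.05,-.034)):
    Q=W[(np.hypot(d[:,0],d[:,1])<.04)&(d[:,2]>lo)&(d[:,2]<hi)]; print(lo,len(Q),(fit(Q[:,:2])-[p[0],p[1],0]).round(4) if len(Q)>15 else '')
Q=W[(np.hypot(d[:,0],d[:,1])<.024)&(d[:,2]<.05)&(d[:,2]>-.05)];print('lowest rel', np.percentile(Q[:,2]-p[2],[0,1,2,5]))
B=W[(np.hypot(d[:,0],d[:,1])<.06)&(W[:,2]<.03)&(W[:,2]>.004)];print('base',len(B),B.max(0),B.min(0))
E
```

```text
[ 0.44377069 -0.25666869  0.1505128 ] [-1.18083435  0.31434093 -3.05431513] [ 0.02929115  0.08134492 -0.02965718] 0.04905911332217507 4.1167
-0.034 177 [0.0004 0.     0.0247]
-0.022 168 [0.0004 0.0004 0.0252]
-0.05 0 
lowest rel [-0.03273482 -0.03232654 -0.0315548  -0.02918285]
base 857 [ 0.47744605 -0.22749387  0.02502778] [ 0.38611247 -0.29276202  0.00413932]
```

View pics/s2.png

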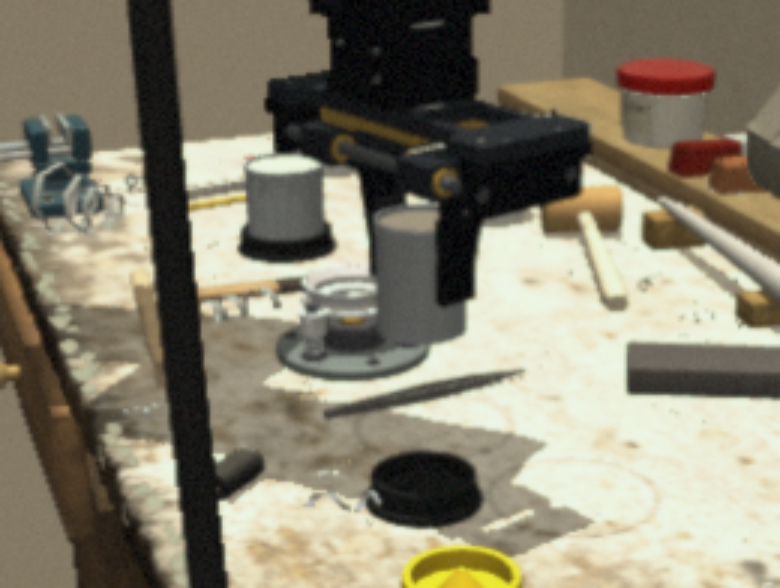

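The narrow flask is lifted upright and its black base stays behind at crop (425,487). Flask B is untouched. The flask axis is within 0.5 mm of the TCP axis and its underside is about 34 mm below the TCP. I'll refine the stand axis from the saved pictures.

```bash
python3 - <<'E'
from h import *
for n in('top','side'):
    D=dict(np.load(n+'.npz')); w=cloud(D).reshape(-1,3); w=w[~np.isnan(w[:,0])]
    c=np.array([.479,-.022])
    for it in range(3):
        r=np.hypot(*(w[:,:2]-c).T)
        Q=w[(w[:,2]>.0565)&(w[:,2]<.064)&(r<.0365)&(r>.024)]; f=fit(Q[:,:2]); c=f[:2]
    print(n,'lip',len(Q),f.round(4),Q[:,2].mean())
    r=np.hypot(*(w[:,:2]-c).T)
    J=w[(r<.012)&(w[:,2]>.02)];print('jet',len(J),J[J[:,2]>J[:,2].max()-.008].mean(0) if len(J) else '')
    # plate vs bench via extents
    Q=w[(r<.063)&(w[:,2]>.005)&(w[:,2]<.012)]
    if len(Q)>50: (cx,cy),rr=cv2.minEnclosingCircle(Q[:,:2].astype(np.float32)); print('plate',len(Q),cx,cy,rr)
D=dict(np.load('top.npz'));K=np.array([[D['fx'],0,D['cx']],[0,D['fy'],D['cy']],[0,0,1.]])
for z in(.06,.008):
    print(z,cv2.projectPoints(np.array([[.479,-.022,z],[.489,-.022,z]]),cv2.Rodrigues(D['R'])[0],D['t'],K,D['dist_coeffs'])[0].reshape(-1,2).round(2))
g=cv2.resize(D['image'][225:290,245:310],None,fx=9,fy=9,interpolation=2)
p=cv2.projectPoints(np.array([[.479+r*np.cos(a),-.022+r*np.sin(a),z] for r,z in((.032,.06),(.055,.008)) for a in np.linspace(0,6.28,40)]),cv2.Rodrigues(D['R'])[0],D['t'],K,D['dist_coeffs'])[0].reshape(-1,2)
for u,v in (p-[245,225]+.5)*9: cv2.circle(g,(int(u),int(v)),2,(0,255,0),-1)
cv2.imwrite('pics/st.png',g[...,::-1])
E
```

```text
top lip 195 [ 0.4771 -0.022   0.0312] 0.05911619685638674
jet 89 [ 0.47639001 -0.02168565  0.04470254]
plate 605 0.47785332798957825 -0.02198607288300991 0.06240507587790489
side lip 107 [ 0.4786 -0.0237  0.0317] 0.05943105335008681
jet 37 [ 0.47657085 -0.02863661  0.02898331]
plate 416 0.47644904255867004 -0.027860382571816444 0.054354917258024216
0.06 [[274.71 255.75]
 [275.03 251.28]]
0.008 [[276.4  260.47]
 [276.69 256.18]]
```

View pics/st.png

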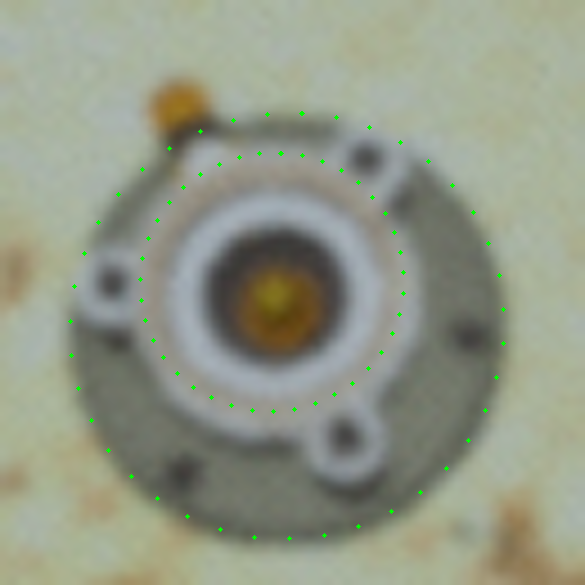

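The overlay shows the ring and plate circles fitting to about 1 px, with the ring centre at about (275,257). The stand axis is about (0.478, -0.023). I'm moving over it.

>>> send_rows --increments '[0, 0, 0, 0.1, 0.7, 0, 0, 0, 0, 0, 0.2, 1.4, 0, 0, 0, 0, 0, 0.3, 2.0, 0, 0, 0, 0, 0, 0.3, 2.1, 0, 0, 0, 0, 0, 0.3, 2.1, 0, 0, 0, 0, 0, 0.3, 2.1, -0.5, 0, 0, 0, 0, 0.3, 2.1, -0.5, 0, 0, 0, 0, 0.3, 2.1, -0.5, 0, 0, 0, 0, 0.3, 2.1, -0.5, 0, 0, 0, 0, 0.3, 2.1, -0.5, 0, 0, 0, 0, 0.3, 2.0, -0.5, 0, 0, 0, 0, 0.3, 1.6, -0.5, 0, 0, 0, 0, 0.1, 1.0, 0, 0, 0, 0, 0, 0, 0, 0, 0, 0, 0, 0, 0, 0, 0, 0, 0, 0, 0, 0, 0, 0, 0]'

```text
time: 5.45
position: [0.4782, -0.0235, 0.1156]
tool_rot: [0.989, 0.15, 0.0, 0.0]
ft_force: [-0.4, -0.1, -3.7]
grip_width: 0.0494
grip_force: 45.0
```

```bash
python3 - <<'E'
from h import *
c=snap('side'); cv2.imwrite('pics/s3.png',cv2.resize(c['image'][150:290,220:400],None,fx=4,fy=4)[...,::-1]); o=robot.get_obs(); p=o['position'];print(p,o['tool_rot'],o['ft_force'],o['moment'],o['time'])
W=cloud(c).reshape(-1,3); W=W[~np.isnan(W[:,0])]; d=W-p
for lo,hi in((-.031,-.021),(-.021,-.011),(-.2,0)):
    Q=W[(np.hypot(d[:,0],d[:,1])<.034)&(d[:,2]>lo)&(d[:,2]<hi)&(W[:,2]>.066)]; print(lo,len(Q),fit(Q[:,:2]).round(4) if len(Q)>15 else '')
Q=W[(W[:,2]>.055)&(W[:,2]<.064)]; r=np.hypot(*(Q[:,:2]-[.478,-.023]).T); Q=Q[(r>.028)&(r<.036)]; print('lip',len(Q),fit(Q[:,:2]).round(4))
E
```

```text
[ 0.47837038 -0.02377091  0.11570161] [9.88760920e-01 1.49505039e-01 1.96992288e-04 2.19718403e-04] [-0.66568194 -0.50591705 -2.37039943] [-0.07016186  0.00982368 -0.00227683] 5.5
-0.031 115 [ 0.4782 -0.0224  0.0249]
-0.021 103 [ 0.478  -0.0229  0.0248]
-0.2 355 [ 0.4783 -0.0227  0.0252]
lip 174 [ 0.4785 -0.0231  0.0317]
```

View pics/s3.png

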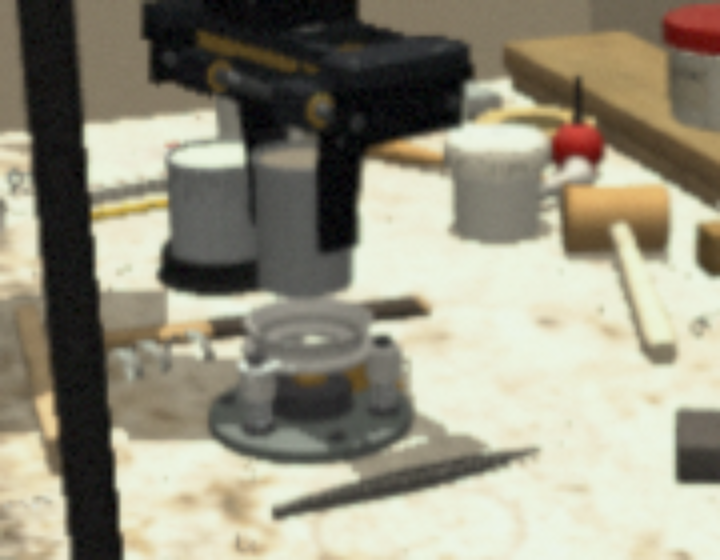

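The side crop shows the flask centred above the ring (flask bottom at (305,285), ring at (308,330)). The measured axes agree within 0.5 mm, so I'm lowering in steps.

>>> send_rows --increments '[0, 0, 0, 0, 0, -0.7, 0, 0, 0, 0, 0, 0, -0.8, 0, 0, 0, 0, 0, 0, -0.6, 0, 0, 0, 0, 0, 0, -0.3, 0, 0, 0, 0, 0, 0, -0.3, 0, 0, 0, 0, 0, 0, -0.3, 0, 0, 0, 0, 0, 0, -0.2, 0, 0, 0, 0, 0, 0, -0.2, 0, 0, 0, 0, 0, 0, -0.1, 0, 0, 0, 0, 0, 0, 0, 0, 0, 0, 0, 0, 0, 0, 0]' --newtons 55

```text
time: 6.42
position: [0.4783, -0.0231, 0.081]
tool_rot: [0.989, 0.15, 0.0, 0.0]
ft_force: [-0.9, 0.7, 1.7]
grip_width: 0.0493
grip_force: 55.0
```

>>> send_rows --increments '[0, 0, 0, 0, 0, -0.2, 0, 0, 0, 0, 0, 0, -0.2, 0, 0, 0, 0, 0, 0, -0.2, 0, 0, 0, 0, 0, 0, -0.2, 0, 0, 0, 0, 0, 0, -0.1, 0, 0, 0, 0, 0, 0, -0.1, 0, 0, 0, 0, 0, 0, 0, 0, 0, 0, 0, 0, 0, 0, 0]'

```text
time: 7.08
position: [0.4784, -0.0231, 0.0714]
tool_rot: [0.989, 0.15, 0.0, 0.0]
ft_force: [-0.7, -0.2, 11.9]
grip_width: 0.0492
grip_force: 55.0
```

>>> send_rows --increments '[0, 0, 0, 0, 0, -0.1, 0, 0, 0, 0, 0, 0, -0.1, 0, 0, 0, 0, 0, 0, 0, 0, 0, 0, 0, 0, 0, 0, 0]'

```text
time: 7.42
position: [0.4783, -0.0231, 0.0696]
tool_rot: [0.989, 0.15, 0.0, 0.0]
ft_force: [-2.6, 0.6, 12.9]
grip_width: 0.0493
grip_force: 55.0
```

>>> send_rows --increments '[0, 0, 0, 0, 0, -0.1, 0, 0, 0, 0, 0, 0, 0, 0, 0, 0, 0, 0, 0, 0, 0]'

```text
time: 7.67
position: [0.4784, -0.0231, 0.0695]
tool_rot: [0.989, 0.15, 0.001, 0.0]
ft_force: [-3.9, 0.5, 20.4]
grip_width: 0.049
grip_force: 55.0
```

The force has jumped to 20 N while z stays put, so the ring is on its stop. One check with the camera.

```bash
python3 - <<'E'
from h import *
c=snap('side'); cv2.imwrite('pics/s4.png',cv2.resize(c['image'][150:290,220:400],None,fx=4,fy=4)[...,::-1]); o=robot.get_obs(); p=o['position'];print(p,o['ft_force'],o['moment'],o['time'])
W=cloud(c).reshape(-1,3); W=W[~np.isnan(W[:,0])]; r=np.hypot(*(W[:,:2]-[.4785,-.023]).T)
for a,b in ((.0,.02),(.029,.033)):
    Q=W[(r>a)&(r<b)&(W[:,2]<.112)]; print(a,np.percentile(Q[:,2],[50,90,98]).round(4))
for z in((.066,.08),(.05,.066),(.08,.095)):
    Q=W[(W[:,2]>z[0])&(W[:,2]<z[1])&(r<.027)];print(z,len(Q),fit(Q[:,:2]).round(4) if len(Q)>15 else '')
E
```

```text
[ 0.47834564 -0.02311975  0.06946254] [-3.74410057  0.21932653 20.27794936] [0.19449565 0.7503775  0.02202019] 7.7167
0.0 [0.1024 0.1037 0.1045]
0.029 [0.0459 0.0842 0.1101]
(0.066, 0.08) 88 [ 0.4814 -0.0203  0.0283]
(0.05, 0.066) 134 [ 0.478  -0.023   0.0245]
(0.08, 0.095) 103 [ 0.4798 -0.0212  0.0265]
```

View pics/s4.png

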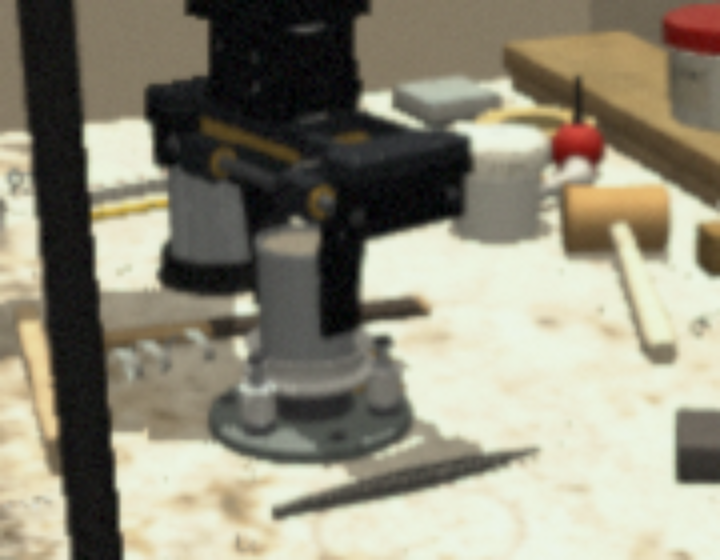

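The flask is seated upright in the ring. Its top is at about 104.5 mm and its underside at about 35 mm, so the ring is fully down, held with 20 N.

```bash
python3 -c "
from rig import robot
print(robot.hand_in())"
```

```text
the job is handed in; nothing more can be done
None
```

The narrow flask is upright in the blow-off ring and held fully down on its stop with about 20 N, the wide flask was left alone in its base, and the job was handed in at 7.7 s.

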